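# Sweep the offcuts off the press bed

### The job

Take the bench brush by its handle and use it to sweep both steel offcuts along the press bed and off its open end into the catch tray fixed there; push the offcuts only with the brush, never with the gripper. Then stand the brush upright on its bristles on the bench, clear of the bed and tray, and let go of it.

Things in the scene. Friction and masses are not known exactly. Their poses are not given: they have to be found in the camera images.
- brush_grip (a point): Centre of the handle of a loose wooden bench brush (150 g) standing on its stiff black bristles, 70 mm above their ends; z up, y along the brush, x across it (both long faces alike). Bristles 26 (x) by 90 (y), 28 mm tall and rigid; wood head 34 by 94, 28 to 44 mm up; handle an upright bar 22 thick (x) by 66 (y), 44 to 96 mm up. Grip it from above across its 22 mm; sweep along x.
- press_bed: Fixed press bed with tray. Origin on the bench under the bed's centre; z up, x along the bed to the tray. Bed: dark steel top 30 mm above the bench, 180 (x) by 136 (y); rails 13 mm high along both y edges, 120 apart; both x ends open. Tray: grey sheet metal, joined to the +x end, inside x 90 to 191, y -65 to 65 mm, floor 3, side walls 26, far wall 40 mm above the bench.
- scrap_angle: Offcut of steel angle lying on the bed, loose, 40 g: 26 by 26 mm, 24 mm high, legs 6 mm thick. Origin at the centre of that outline, 12 mm above the bed at the start.
- scrap_block: Sheared end of steel bar lying on the bed, loose, 50 g: block 30 by 22 mm, 20 mm high. Origin at its centre, 10 mm above the bed at the start.
There are look-alikes about, which are no part of the job. What is shaped like the part that bears brush_grip but blue is not meant.

How it is judged:
By the outcome, as a careful person would: the job done as asked, in the order asked, and still so for the second after the job is handed in, with the robot touching nothing.
It also fails if it takes over 54 s, if anything falls off the work surface, if the arm or the gripper's body presses on something with over 40 N, if the wrist force passes 120 N, or if a joint passes its speed limit or range.

### The arm

A 6-joint arm with a two-finger parallel gripper is mounted at the origin on a cart in front of the work surface, level with it; the furniture and walls round the work are solid. World frame = base frame: x ahead of the robot, y to its left, z up, the work surface at z = 0. Lengths are in mm, angles in rad, forces in N, time in s.
With the tool pointing down it reaches from about 300 to 775 mm from the base axis. Payload 14.6 kg.
Tool frame: the origin (TCP) lies on the centre line of the jaws, within the pads' length; the fingertips stand 8 mm ahead of it and the grasp point (between the pads) lies 11 mm behind it; z points along the fingers, y is the direction in which the jaws open and shut (so a half turn about z gives the same grasp; the last joint's range is limited). The gripper opens to 94 mm and grips with 3 to 60 N. Pads are 16 mm wide; open, the fingers measure 119 mm over their backs; the gripper's body (75 mm by 177 mm) begins 78 mm behind the grasp point.
Start: joints at [-1.175, 0.3, 1.521, -0, 1.321, -0.067], TCP at [245.542, -492.136, 213.446] pointing down, gripper open.
Joint ranges: [-3.03, 3.03], [-0.79, 2.21], [0.23, 2.52], [-1.04, 4.18], [0, 3.07], [-2.55, 2.55]. Speed limits (rad/s): [2.22, 2.22, 2.57, 3.14, 3.14, 3.14].

### API

Orientations are given as [roll, pitch, yaw] about the fixed x, y, z axes, in that order (R = Rz(yaw) Ry(pitch) Rx(roll)).
In Python, from cell import read_state, cams, manip gives the robot as it stands.
- The arm moves only by the shell command python3 -m handwheel 'ROWS' [OPENING] [FORCE]. ROWS is JSON, a list of rows, each a list of 4 numbers: the shift along the tool's x, y, z in m, then the turn about the tool's z in degrees. In form: [[dx, dy, dz, turn], ...]. A call has 1 to 5 rows; each row is the pose to reach, as a shift and turn from the pose measured when the call began, along the tool's axes at that moment; what a row does not reach only later rows make up. A row lasts 1/8 s, in which the tool goes at most 62.5 mm and 10.7 degrees, less where a joint would pass 70% of its speed; a pose out of reach is approached as far as the arm can. A call with a gripper value outside its range is refused whole. OPENING is the closure, from 0 (fully open) to 1 (shut), set as the call begins (- or left out, the last holds). The fingers move at their own pace and stop on an object; FORCE is the grip in N (left out, the last holds). Time passes only in rows, so rows that repeat a pose let the fingers close. It gives the time, the measured TCP pose, the force and the opening at its end, in the units of the state.
- read_state(): the state, without advancing time (a new reading comes with each control period).
- cams.camera(name): name is "scene" or "side" or "wrist"; returns the picture (400x640x3 uint8, red, green, blue); there is no depth.
- cams.get_calibration(name): a dict with "vertical_fov" (degrees; the focal length in pixels is half the picture's height over the tangent of half this angle, whatever the lens; pixels are square), "cx", "cy" (the principal point, pixels), "R" (3x3) and "t" (3): a world point X has camera coordinates R X + t. Camera axes: x right, y down, z forward; pixel columns grow to the right and rows downward; lengths in mm; the calibration is good to about 2 mm. A picture is of the moment at which its call begins: read the wrist's pose just before it. get_calibration takes no time and is no camera call; for the wrist camera it gives the pose at the moment of the call.
- manip.sign_off(): hands the job in, once; it reports no verdict.
The state is a dict: "clock": time; "joints": joint angles; "qd": joint speeds; "effort": joint torques, N m; "eef_pos": TCP position; "eef_rot": TCP orientation; "wrist_force": force on the tool from outside, world axes, zero at the start; "moment": the same for the moment, N m; "finger_gap": finger opening in mm.
Only numpy, scipy, OpenCV 4.12 (cv2) and the standard library are available. Lean on these libraries where they do the work, as an engineer would, in place of code of your own. Each camera call takes 0.05 s, during which the arm holds its last target. There are 200 camera calls.

## Working session

There is one attempt and no reset: what is moved stays moved. The work goes in short steps, Python scripts to look and compute and a shell command to move; the robot and the scene stay as the last step left them, time stands still between calls to the robot, and variables do not carry over. Pictures are saved under pics/ and viewed, about 8 in all and at most 12, crops included, and the job is handed in when it is done.

```bash
mkdir -p pics; python3 - <<'E'
from cell import read_state,cams
import cv2,numpy as np
s=read_state();print(s['clock'],s['eef_pos'],s['eef_rot'],s['finger_gap'])
for n in("scene","side"):
    im=cams.camera(n);cv2.imwrite(f'pics/{n}0.png',im[...,::-1])
    c=cams.get_calibration(n);print(n,c)
E
```

```text
0.0 [ 245.43401898 -491.90752079  212.88296796] [-3.14041887e+00 -6.91160455e-05  4.62761176e-01] 94.01175073650724
scene {'vertical_fov': 56.642409504921076, 'cx': 314.67273722205255, 'cy': 204.25175849094373, 'R': array([[-0.90951919, -0.4156166 , -0.00613921],
       [-0.22042085,  0.49477719, -0.84060108],
       [ 0.3524053 , -0.76318961, -0.54161991]]), 't': array([ 392.35338821,  252.26887207, 1303.10590947])}
side {'vertical_fov': 56.55227297151494, 'cx': 319.7830606595072, 'cy': 204.3116689868132, 'R': array([[ 0.94356005, -0.33046165,  0.0221254 ],
       [-0.18902081, -0.59215416, -0.78334193],
       [ 0.27196612,  0.73494799, -0.62119714]]), 't': array([-568.22104252,   49.98234246, 1285.25375648])}
```

View pics/scene0.png

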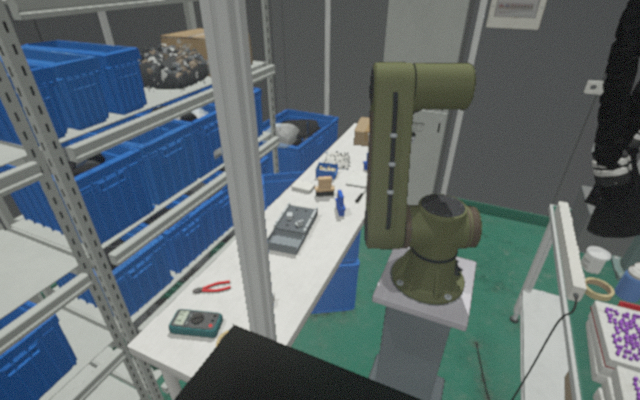

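View pics/side0.png

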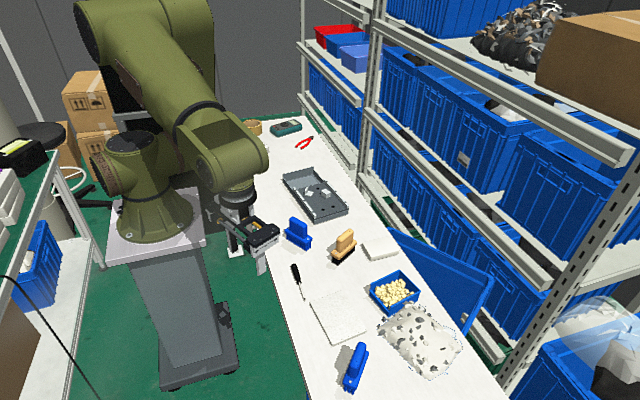

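The side view shows a wooden brush at about (343,245), and blue look-alikes at (298,233) and (355,367). Only the wooden one has black bristles and isn't blue, so it fits the description. The bed with pieces is at (313,195). I'll confirm with a crop.

```bash
python3 - <<'E'
import cv2
im=cv2.imread('pics/side0.png')[162:272,272:402]
cv2.imwrite('pics/c1.png',cv2.resize(im,None,fx=5.4,fy=5.4,interpolation=cv2.INTER_CUBIC))
im=cv2.imread('pics/scene0.png')[165:265,255:365]
cv2.imwrite('pics/c2.png',cv2.resize(im,None,fx=6,fy=6,interpolation=cv2.INTER_CUBIC))
E
```

```text
(no output)
```

View pics/c1.png

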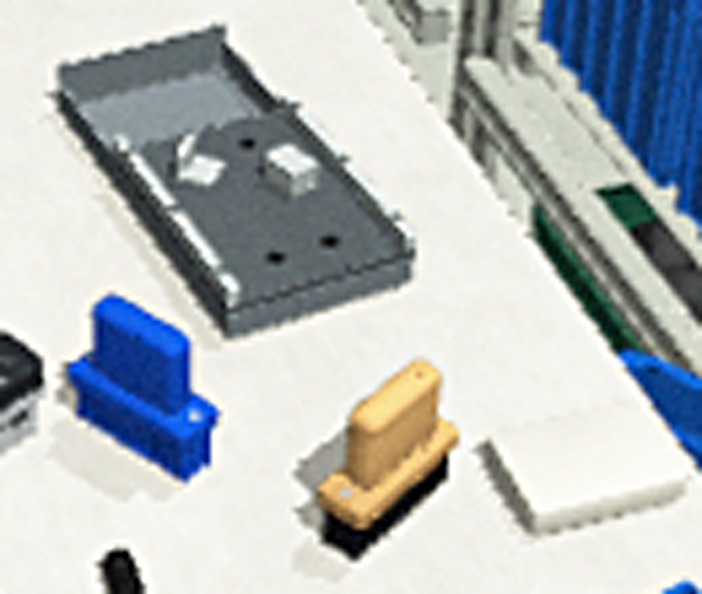

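View pics/c2.png

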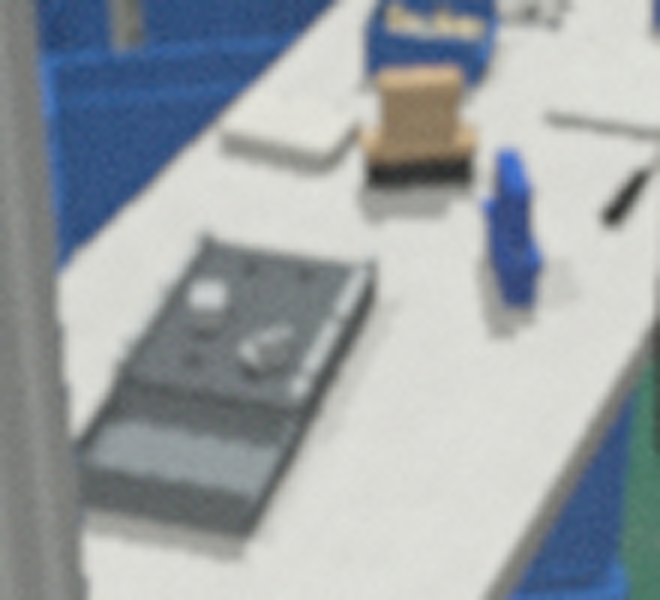

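Confirmed: the wooden brush with black bristles is at crop (390,450). The bed's open end is at the bottom of the crop and the tray at the top left. The angle is at (200,160) and the block at (292,168).

```bash
cat > h.py <<'E'
import numpy as np
from cell import cams
def cast(name,px,z,c=None):
    c=c or cams.get_calibration(name); f=200/np.tan(np.radians(c['vertical_fov'])/2)
    R=np.array(c['R']);t=np.array(c['t']);px=np.atleast_2d(px)
    d=np.c_[(px[:,0]-c['cx'])/f,(px[:,1]-c['cy'])/f,np.ones(len(px))]@R
    o=-R.T@t
    return o+d*((z-o[2])/d[:,2])[:,None]
def proj(name,X,c=None):
    c=c or cams.get_calibration(name); f=200/np.tan(np.radians(c['vertical_fov'])/2)
    p=np.atleast_2d(X)@np.array(c['R']).T+c['t']
    return np.c_[p[:,0]/p[:,2]*f+c['cx'],p[:,1]/p[:,2]*f+c['cy']]
E
python3 - <<'E'
import numpy as np
from h import *
np.set_printoptions(precision=0,suppress=True)
a=lambda l:np.array(l)/5.4+[271.6,161.6]
b=lambda l:np.array(l)/6+[254.6,164.6]
print('handle top side',cast('side',a([(352,408),(375,418),(440,372),(418,358)]),96))
print('bristle side',cast('side',a([(323,540),(350,557),(445,487)]),0))
print('handle top scene',cast('scene',b([(380,76),(462,70)]),96),'bristle',cast('scene',b([(370,185),(470,183)]),0))
print('bed near bottom side',cast('side',a([(230,337),(410,277)]),0))
print('tray far top side',cast('side',a([(60,68),(222,28)]),40))
print('bed/tray scene far top',cast('scene',b([(205,237),(373,265)]),43),'tray far wall',cast('scene',b([(82,480),(245,510)]),40))
print('angle',cast('side',a([(200,160)]),50),cast('scene',b([(266,345)]),45),'block',cast('side',a([(292,157)]),50),cast('scene',b([(208,293)]),50))
E
```

```text
handle top side [[ 522. -373.   96.]
 [ 532. -384.   96.]
 [ 580. -361.   96.]
 [ 573. -346.   96.]]
bristle side [[ 508. -376.    0.]
 [ 518. -393.    0.]
 [ 592. -359.   -0.]]
handle top scene [[ 571. -344.   96.]
 [ 517. -379.   96.]] bristle [[ 577. -337.    0.]
 [ 506. -372.    0.]]
bed near bottom side [[ 514. -194.    0.]
 [ 647. -174.    0.]]
tray far top side [[476.  78.  40.]
 [604.  93.  40.]]
bed/tray scene far top [[ 628. -158.   43.]
 [ 501. -175.   43.]] tray far wall [[569. 117.  40.]
 [463. 102.  40.]]
angle [[533. -72.  50.]] [[525. -53.  45.]] block [[593. -87.  50.]] [[587. -86.  50.]]
```

```bash
python3 -m handwheel '[[0.06,0.005,-0.01,0],[0.12,0.01,-0.03,0],[0.18,0.015,-0.05,0],[0.24,0.02,-0.06,0],[0.28,0.024,-0.07,0]]' 0 20; python3 -m handwheel '[[0,0,0,0],[0,0,0,0]]'
python3 - <<'E'
from h import *; from cell import read_state
import cv2
s=read_state();print(s['clock'],s['eef_pos'],s['eef_rot'])
c=cams.get_calibration('wrist');im=cams.camera('wrist');cv2.imwrite('pics/w1.png',im[...,::-1]);print(c)
E
```

```text
clock: 0.72
eef_pos: [508.9, -386.9, 282.8]
eef_rot: [-3.14, 0.0, 0.464]
wrist_force: [-0.3, 0.3, -0.1]
finger_gap: 93.7
clock: 0.98
eef_pos: [508.4, -387.0, 282.1]
eef_rot: [-3.139, 0.001, 0.464]
wrist_force: [-0.2, -0.2, -0.9]
finger_gap: 94.0
0.975 [ 508.3791635  -386.98998494  282.10898722] [-3.13889445e+00  6.95592445e-04  4.64387715e-01]
{'vertical_fov': 66.13899787144909, 'cx': 326.25058110861573, 'cy': 202.93178428567674, 'R': array([[ 0.44770396, -0.89417962, -0.00199153],
       [-0.85859874, -0.43050899,  0.27833471],
       [-0.2497386 , -0.12290162, -0.96048208]]), 't': array([-573.8695156 ,  221.48920654,  537.33012336])}
```

View pics/w1.png

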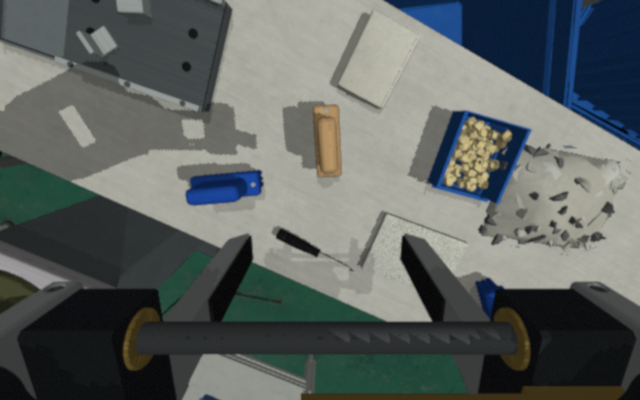

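Wrist view: the wooden brush is at about (327,140), seen end on. The bed is at top left with its corner at (205,110), the angle at (98,40) and the block at (132,5).

```bash
python3 - <<'E'
from h import *
import cv2
np.set_printoptions(precision=1,suppress=True)
im=cv2.imread('pics/w1.png');hsv=cv2.cvtColor(im,cv2.COLOR_BGR2HSV)
m=cv2.inRange(hsv,(8,80,60),(25,255,255));m[:90]=0;m[190:]=0;m[:,:290]=0;m[:,360:]=0
p=cv2.findNonZero(m)
r=cv2.minAreaRect(p);print(r);b=cv2.boxPoints(r);print(b)
w=cast('wrist',b,44);print(w)
print('edges',[np.linalg.norm(w[i]-w[i-1]) for i in range(4)])
mm=cv2.moments(m,True);print(mm['m10']/mm['m00'],mm['m01']/mm['m00'])
cv2.imwrite('pics/c3.png',cv2.resize(im[90:195,270:390],None,fx=5,fy=5,interpolation=cv2.INTER_CUBIC))
E
```

```text
((327.37939453125, 140.57003784179688), (70.67459869384766, 25.138452529907227), 86.42366790771484)
[[312.6 106.1]
 [337.7 104.5]
 [342.1 175.1]
 [317.  176.6]]
[[ 581.4 -331.7   44. ]
 [ 597.4 -359.4   44. ]
 [ 519.2 -406.1   44. ]
 [ 502.1 -376.7   44. ]]
edges [np.float64(91.27522419964721), np.float64(31.947874466728173), np.float64(91.14062794969264), np.float64(34.01893844269691)]
327.1061946902655 140.4654867256637
```

View pics/c3.png

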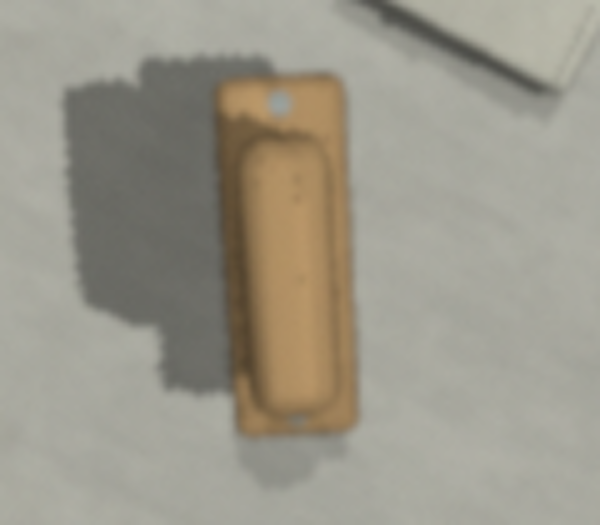

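```bash
python3 - <<'E'
from h import *
from cell import read_state
np.set_printoptions(precision=1,suppress=True)
a=lambda l:np.array(l)/5+[269.6,89.6]
s=read_state();print(s['eef_pos'])
h=cast('wrist',a([(217,83),(346,75),(358,435),(237,436)]),44);t=cast('wrist',a([(240,138),(328,136),(342,412),(257,414)]),96)
for q in(h,t):
    c=q.mean(0);v=(q[0]+q[1]-q[2]-q[3])/2;print(q,c,np.linalg.norm(v),np.degrees(np.arctan2(v[1],v[0])))
    d=c-s['eef_pos'];y=s['eef_rot'][2];print('tool shift',d[0]*np.cos(y)+d[1]*np.sin(y),d[0]*np.sin(y)-d[1]*np.cos(y))
E
```

```text
[ 508.  -387.3  282.3]
[[ 581.5 -332.2   44. ]
 [ 597.9 -360.6   44. ]
 [ 516.7 -406.    44. ]
 [ 501.8 -376.8   44. ]] [ 549.5 -368.9   44. ] 92.17820045107186 29.232470015807532
tool shift 45.36393848457524 2.0489401005736276
[[ 573.2 -344.4   96. ]
 [ 582.4 -361.9   96. ]
 [ 528.1 -393.3   96. ]
 [ 518.7 -375.6   96. ]] [ 550.6 -368.8   96. ] 62.7111552453298 29.89431182846476
tool shift 46.37759181634502 2.4372595283433505
```

```bash
python3 -m handwheel '[[0.046,0.002,0,-3],[0.046,0.002,0.06,-3],[0.046,0.002,0.12,-3],[0.046,0.002,0.17,-3],[0.046,0.002,0.2,-3]]'; python3 -m handwheel '[[0,0,0.012,0],[0,0,0.022,0],[0,0,0.022,0]]'; python3 -m handwheel '[[0,0,0,0],[0,0,0,0],[0,0,0,0],[0,0,0,0],[0,0,0,0]]' 1 40
```

```text
clock: 1.65
eef_pos: [547.7, -368.5, 79.5]
eef_rot: [-3.136, 0.002, 0.514]
wrist_force: [0.6, -0.2, 0.2]
finger_gap: 93.9
clock: 2.02
eef_pos: [547.5, -368.7, 57.8]
eef_rot: [-3.137, 0.002, 0.514]
wrist_force: [0.1, 0.6, -0.3]
finger_gap: 94.3
clock: 2.65
eef_pos: [547.5, -368.7, 57.8]
eef_rot: [-3.136, 0.002, 0.514]
wrist_force: [-0.6, 0.6, -0.0]
finger_gap: 47.3
```

```bash
python3 -m handwheel '[[0,0,0,0],[0,0,0,0],[0,0,0,0],[0,0,0,0],[0,0,0,0]]' 1 40;python3 -m handwheel '[[0,0,0,0],[0,0,-0.04,0],[0,0,-0.09,0],[0,0,-0.15,0],[0,0,-0.2,0]]'
```

```text
clock: 3.28
eef_pos: [547.5, -368.7, 57.9]
eef_rot: [-3.137, 0.002, 0.514]
wrist_force: [0.5, -0.0, 0.9]
finger_gap: 21.8
clock: 3.9
eef_pos: [548.2, -369.4, 260.3]
eef_rot: [-3.137, 0.001, 0.514]
wrist_force: [0.7, -1.0, -1.1]
finger_gap: 21.8
```

```bash
python3 -m handwheel '[[0.03,-0.035,0,5],[0.06,-0.075,0,10],[0.09,-0.115,0,16],[0.112,-0.142,0,21],[0.112,-0.142,0,21]]';python3 -m handwheel '[[0,0,0,0],[0,0,0,0]]'
python3 - <<'E'
from h import *; from cell import read_state
import cv2
s=read_state();print(s['clock'],s['eef_pos'],s['eef_rot'])
im=cams.camera('wrist');cv2.imwrite('pics/w2.png',im[...,::-1])
E
```

```text
clock: 4.53
eef_pos: [576.3, -188.6, 260.8]
eef_rot: [-3.138, 0.003, 0.15]
wrist_force: [-1.0, -1.1, -1.9]
finger_gap: 21.9
clock: 4.78
eef_pos: [576.1, -189.5, 260.7]
eef_rot: [-3.138, 0.003, 0.149]
wrist_force: [-0.3, -1.4, -1.6]
finger_gap: 21.8
4.775 [ 576.05887351 -189.471589    260.65856265] [-3.13797644e+00  2.88015077e-03  1.49288382e-01]
```

View pics/w2.png

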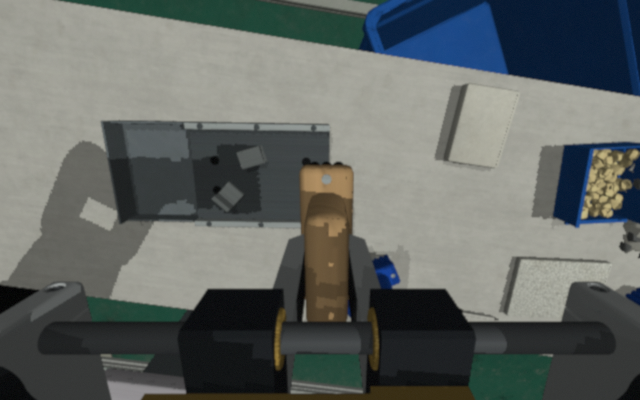

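Wrist view: the bed spans columns 195–330 and rows 123–227, with the tray to the left. The block is at about (251,157) and the angle at (228,196). The brush is held at (327,240).

```bash
python3 - <<'E'
import cv2
im=cv2.imread('pics/w2.png')[112:236,94:354]
im=cv2.convertScaleAbs(im,alpha=1.5,beta=10)
cv2.imwrite('pics/c4.png',cv2.resize(im,None,fx=3,fy=3,interpolation=cv2.INTER_CUBIC))
E
```

```text
(no output)
```

View pics/c4.png

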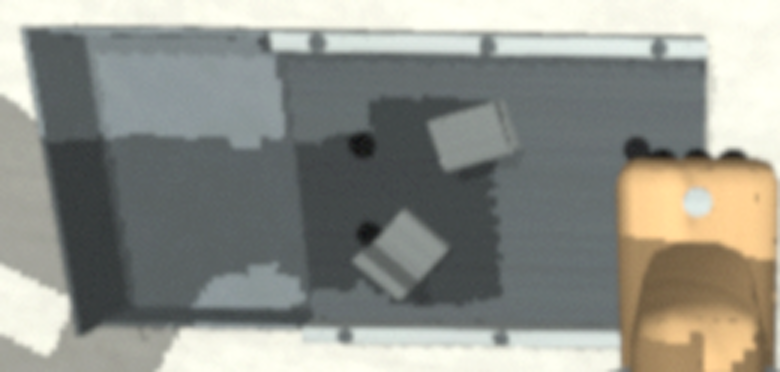

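```bash
python3 - <<'E'
from h import *
from cell import read_state
np.set_printoptions(precision=1,suppress=True)
a=lambda l:np.array(l)/3+[93.7,111.7]
s=read_state();T=s['eef_pos'];y=s['eef_rot'][2]
up=cast('wrist',a([(272,53),(705,58)]),43);lo=cast('wrist',a([(305,330),(620,333)]),43)
ed=cast('wrist',a([(278,57),(312,325)]),30);fw=cast('wrist',a([(23,28),(80,332)]),40)
print(up,lo,ed,fw)
for q in(up,lo):v=q[0]-q[1];print(np.degrees(np.arctan2(v[1],v[0])),np.linalg.norm(v))
v=up[0]-up[1];th=np.arctan2(v[1],v[0]);ux=np.array([np.cos(th),np.sin(th)]);uy=np.array([-ux[1],ux[0]])
print('th',np.degrees(th))
mid=((up@np.r_[uy,0]).mean()+(lo@np.r_[uy,0]).mean())/2
print('width',(lo@np.r_[uy,0]).mean()-(up@np.r_[uy,0]).mean())
o=ux*((ed[:,:2]@ux).mean()-90)+uy*mid;print('origin',o)
B=lambda q:np.c_[(q[:,:2]-o)@ux,(q[:,:2]-o)@uy]
print('ed',B(ed),'fw',B(fw),'near',B(up[1:]))
print('block top',B(cast('wrist',a([(428,124),(499,103),(520,147),(446,172)]),50)))
print('angle',B(cast('wrist',a([(405,208),(450,247),(403,300),(353,263)]),54)))
print('angle side/scene',B(cast('side',np.array([(200,160)])/5.4+[271.6,161.6],50)))
for bx in(-60,-65,75,100,110):
    g=o+bx*ux-T[:2];print(bx,'tool shift',g@[np.cos(y),np.sin(y)],g@[np.sin(y),-np.cos(y)])
g=uy;print('uy in tool',g@[np.cos(y),np.sin(y)],g@[np.sin(y),-np.cos(y)],'yaw',np.degrees(y))
E
```

```text
[[ 612.    -7.3   43. ]
 [ 636.4 -183.7   43. ]] [[ 492.4  -24.4   43. ]
 [ 512.  -164.1   43. ]] [[609.2  -4.2  30. ]
 [489.8 -22.4  30. ]] [[606.5  95.7  40. ]
 [474.9  77.4  40. ]]
97.89115572876523 178.04264439859628
98.00203605003387 141.08824525148054
th 97.89115572876523
width 120.66155486873674
origin [ 564.2 -102.1]
ed [[ 90.8 -58. ]
 [ 89.2  62.7]] fw [[190.1 -69. ]
 [190.1  63.7]] near [[-90.7 -60.3]]
block top [[ 23.1 -32.9]
 [ -6.6 -41.8]
 [-14.4 -23.8]
 [ 17.  -13. ]]
angle [[34.1  1.7]
 [16.3 18.4]
 [38.1 42.2]
 [58.1 25.9]]
angle side/scene [[34.2 26.7]]
-60 tool shift 0.5508366018164651 -28.203997003631645
-65 tool shift 0.49456533972818834 -23.204313659152398
75 tool shift 2.0701606782008977 -163.19544730457076
100 tool shift 2.3515169886424916 -188.19386402696688
110 tool shift 2.464059512819047 -198.19323071592535
uy in tool -0.9999366688958454 -0.0112542524176624 yaw 8.535990506629155
```

Every check agrees: rail spacing is 120.7, the tray wall is at 190, and both offcuts lie within y ±42 on the bed. One centred sweep will cover both.

```bash
python3 -m handwheel '[[-0.0015,-0.028,0,0.6],[-0.0015,-0.028,0.05,0.6],[-0.0015,-0.028,0.1,0.6],[-0.0015,-0.028,0.14,0.6],[-0.0015,-0.028,0.158,0.6]]';python3 -m handwheel '[[0,0,0,0],[0,0,0,0]]'
```

```text
clock: 5.45
eef_pos: [569.1, -161.9, 100.7]
eef_rot: [-3.137, 0.005, 0.138]
wrist_force: [0.9, 1.2, -1.2]
finger_gap: 21.8
clock: 5.7
eef_pos: [569.7, -162.3, 102.2]
eef_rot: [-3.138, 0.004, 0.138]
wrist_force: [0.5, -0.0, -1.3]
finger_gap: 21.7
```

```bash
python3 -m handwheel '[[0.0005,0,0.006,0],[0.0005,0,0.012,0],[0.0005,0,0.0125,0]]';python3 -m handwheel '[[0,-0.01,0,0],[0,-0.02,0,0],[0,-0.03,0,0],[0,-0.04,0,0],[0,-0.05,0,0]]'; python3 -m handwheel '[[0,-0.01,0,0],[0,-0.02,0,0],[0,-0.03,0,0],[0,-0.04,0,0],[0,-0.05,0,0]]'
```

```text
clock: 6.08
eef_pos: [570.0, -162.1, 89.3]
eef_rot: [-3.137, 0.004, 0.138]
wrist_force: [0.1, 0.9, -1.6]
finger_gap: 21.9
clock: 6.7
eef_pos: [563.0, -111.8, 89.6]
eef_rot: [-3.138, 0.004, 0.138]
wrist_force: [-0.5, 0.3, -1.1]
finger_gap: 21.7
clock: 7.32
eef_pos: [556.1, -61.6, 89.8]
eef_rot: [-3.138, 0.004, 0.138]
wrist_force: [-0.2, -0.7, -2.3]
finger_gap: 22.0
```

```bash
python3 - <<'E'
from h import *
import cv2
a=cams.camera('side')[150:250,270:400];b=cams.camera('wrist')[90:250,140:400]
cv2.imwrite('pics/m1.png',np.vstack([cv2.resize(a,(520,400)),cv2.resize(b,(520,200))])[:600,:,::-1])
E
```

```text
(no output)
```

View pics/m1.png

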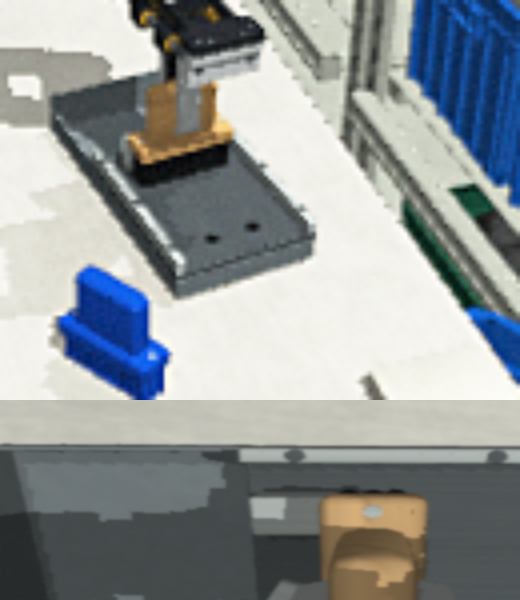

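The block is ahead of the brush at (270,515) in the lower crop. In the upper crop a pale shape shows at the brush's left end (128,150), so I'm checking whether the angle is slipping past.

```bash
cat >> h.py <<'E'
th=np.radians(97.9);ux=np.array([np.cos(th),np.sin(th)]);uy=np.array([-ux[1],ux[0]]);o=np.array([564.2,-102.1])
B=lambda q:np.c_[(q[:,:2]-o)@ux,(q[:,:2]-o)@uy]
E
python3 - <<'E'
from h import *
import cv2
from cell import read_state
np.set_printoptions(precision=1,suppress=True)
print('tcp',B(np.array([read_state()['eef_pos']])))
print(B(cast('side',np.array([(120,138),(128,150),(128,170),(136,185),(230,150)])/4+[269.6,149.6],54)))
a=cams.camera('side')[165:205,288:338]
cv2.imwrite('pics/m2.png',cv2.resize(a,None,fx=12,fy=12,interpolation=cv2.INTER_CUBIC)[...,::-1])
E
```

```text
tcp [[41.5  2.5]]
[[ 83.6  39.8]
 [ 63.2  41.2]
 [ 35.4  54.1]
 [ 12.2  57.2]
 [ 23.1 -43.1]]
```

View pics/m2.png

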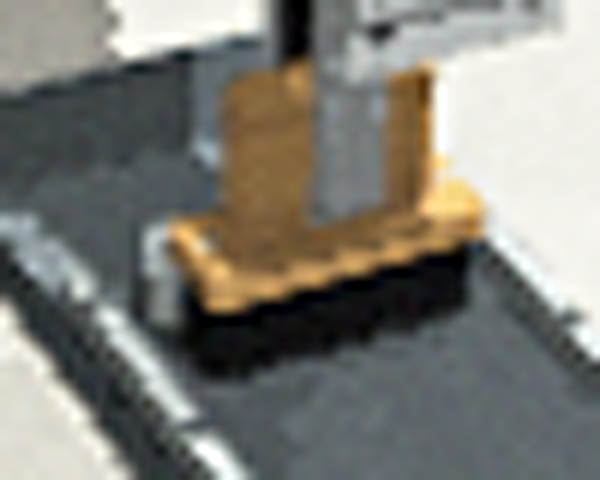

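The angle is still ahead of the bristles at about x 63, y 41, near the +y end. I'll continue with a small drift toward +y.

```bash
python3 -m handwheel '[[-0.001,-0.008,0,0],[-0.002,-0.016,0,0],[-0.003,-0.024,0,0],[-0.004,-0.032,0,0],[-0.005,-0.04,0,0]]'; python3 -m handwheel '[[0,-0.008,0,0],[0,-0.016,0,0],[0,-0.024,0,0],[0,-0.03,0,0],[0,-0.03,0,0]]'
python3 - <<'E'
from h import *
import cv2
a=cams.camera('side')[150:230,270:370];b=cams.camera('wrist')[90:250,140:460]
cv2.imwrite('pics/m3.png',np.vstack([cv2.resize(a,(400,320)),cv2.resize(b,(400,200))])[:,:,::-1])
E
```

```text
clock: 8.1
eef_pos: [545.5, -22.3, 90.0]
eef_rot: [-3.137, 0.004, 0.139]
wrist_force: [-0.7, -0.0, -1.8]
finger_gap: 21.7
clock: 8.72
eef_pos: [541.3, 7.8, 90.1]
eef_rot: [-3.137, 0.004, 0.139]
wrist_force: [-0.9, 0.3, -2.0]
finger_gap: 21.6
```

View pics/m3.png

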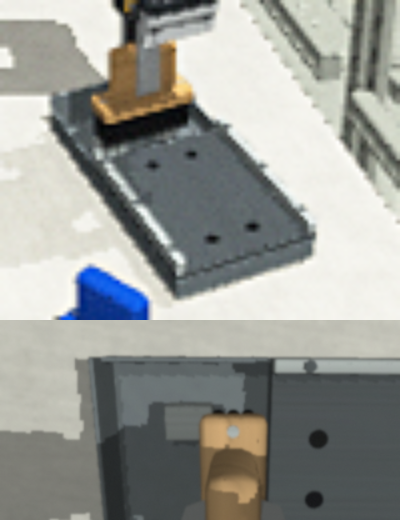

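The bed is empty and the block lies in the tray, at about (185,420) in the lower crop. I'll lift, move back toward the w2 viewpoint and check the tray numerically.

```bash
python3 -m handwheel '[[0,0,-0.03,0],[0,0,-0.08,0],[0,0,-0.13,0],[0,0,-0.17,0],[0,0,-0.17,0]]'; python3 -m handwheel '[[0,0.04,0,0],[0,0.09,0,0],[0,0.14,0,0],[0,0.19,0,0],[0,0.19,0,0]]';python3 -m handwheel '[[0,0,0,0],[0,0,0,0]]'
python3 - <<'E'
from h import *
import cv2
np.set_printoptions(precision=0,suppress=True)
im=cams.camera('wrist');cv2.imwrite('pics/w3.png',im[...,::-1]);side=cams.camera('side');cv2.imwrite('pics/side3.png',side[...,::-1])
g=cv2.cvtColor(im,cv2.COLOR_RGB2GRAY)
# orthorectify bed+tray at z=20 (1 px/mm), bed x 90..191
P=np.array([(x,y) for x,y in((-90,-60),(191,-60),(191,60),(-90,60))])
for n,I in(('wrist',im),('side',side)):
    W=np.c_[o+P[:,:1]*ux+P[:,1:]*uy,np.full(4,20.)]
    H=cv2.getPerspectiveTransform(proj(n,W).astype(np.float32),((P+[90,60])*2).astype(np.float32))
    cv2.imwrite(f'pics/r_{n}.png',cv2.warpPerspective(I,H,(562,240))[...,::-1])
    print(n,proj(n,W))
q=cv2.imread('pics/r_wrist.png');hsv=cv2.cvtColor(q,cv2.COLOR_BGR2HSV).astype(int)
print(hsv[::16,360::14,2]); print('sat');print(hsv[::16,360::14,1])
E
```

```text
clock: 9.45
eef_pos: [543.1, 6.4, 263.1]
eef_rot: [-3.138, -0.001, 0.138]
wrist_force: [-0.2, 0.6, -1.8]
finger_gap: 21.9
clock: 10.07
eef_pos: [568.7, -184.7, 260.1]
eef_rot: [-3.137, 0.002, 0.135]
wrist_force: [-0.5, 0.3, -2.2]
finger_gap: 22.1
clock: 10.32
eef_pos: [568.5, -184.0, 259.4]
eef_rot: [-3.137, 0.003, 0.135]
wrist_force: [-0.3, -0.8, -1.9]
finger_gap: 21.8
wrist [[333. 125.]
 [117. 126.]
 [133. 213.]
 [332. 213.]]
side [[346. 211.]
 [311. 171.]
 [284. 178.]
 [316. 220.]]
[[ 74  78  83  86  86  86  85  85  86  85  87  85  86  57  56]
 [ 67  76  99  98  99  96  98  98  97  98  98  98  97  57  56]
 [ 67  94  99  98  98  98  97  96  95  97  98  99  98  57  55]
 [ 68  86  99  98  83 100 144 145 144 144  98  98  96  58  55]
 [ 68  89  96  94  83 103 145 144 145 143  97  98  95  57  56]
 [ 68  75  97  96  80  99 138 138 139 133  94  96  97  57  55]
 [ 51  60  62  62  94  82  58  60  61  60  61  60  56  37  36]
 [ 43  61  61  61  60  59  59  60  62  62  61  60  59  35  34]
 [ 43  61  61  61  60  60  61  60  59  61  60  60  59  36  35]
 [ 42  62  60  59  61  60  59  59  60  59  
[... 360 characters left out ...]
21 21 21 21 21 21 21 22 23]
 [23 17 21 23 21 21 23 21 24 21 23 21 24 22 23]
 [23 22 23 23 21 23 24 21 21 24 23 21 26 27 23]
 [23 21 23 23 15 13 11 11 11 12 21 23 24 26 19]
 [23 20 21 19 12 12 11 11 14 12 21 23 24 22 23]
 [23 20 24 21 16 13 11 11  9 13 22 21 21 22 23]
 [20 26 29 25 22 22 22 21 25 26 25 26 27 28 28]
 [30 29 25 29 26 17 22 21 25 25 21 21 22 15 23]
 [24 21 25 29 21 21 21 26 17 21 21 21 22 28 29]
 [24 25 26 17 25 17 22 17 21 22 25 25 26 29 28]
 [18 21 13 17 21 21 25 22 17 21 25 25 22 22 23]
 [24 22  5 16 17 22 21 22 25 25 21 25 25 22 15]
 [24 23 10 10 20 26 22 22 22 21 26 26 26 15 22]
 [24 21 15 12 11 16 21 26 26 22 22 21 18 21 30]
 [18 22 21 18 13 14 14 23 25 21 21 25 22 14 28]]
```

```bash
python3 -m handwheel '[[-0.01,0.04,0,-5],[-0.02,0.09,0,-10],[-0.03,0.14,0,-16],[-0.046,0.18,0,-21.7],[-0.046,0.18,0,-21.7]]'; python3 -m handwheel '[[0,0,0.05,0],[0,0,0.1,0],[0,0,0.15,0],[0,0,0.185,0],[0,0,0.19,0]]';python3 -m handwheel '[[0,0,0,0],[0,0,0,0]]'
```

```text
clock: 11.05
eef_pos: [546.6, -370.4, 258.7]
eef_rot: [-3.137, 0.0, 0.513]
wrist_force: [0.2, 0.3, -1.7]
finger_gap: 21.7
clock: 11.68
eef_pos: [545.8, -367.8, 66.7]
eef_rot: [-3.133, 0.002, 0.514]
wrist_force: [-1.2, -0.1, -0.6]
finger_gap: 21.5
clock: 11.92
eef_pos: [546.5, -367.8, 68.5]
eef_rot: [-3.135, 0.001, 0.514]
wrist_force: [-0.9, -0.6, -1.3]
finger_gap: 21.7
```

```bash
python3 -m handwheel '[[0,0,0.004,0],[0,0,0.008,0],[0,0,0.0105,0],[0,0,0.0105,0]]'; python3 -m handwheel '[[0,0,0,0],[0,0,0,0]]'
```

```text
clock: 12.42
eef_pos: [546.5, -367.8, 58.0]
eef_rot: [-3.135, 0.001, 0.514]
wrist_force: [0.5, -0.3, -1.5]
finger_gap: 21.5
clock: 12.68
eef_pos: [546.4, -367.8, 57.9]
eef_rot: [-3.135, 0.001, 0.514]
wrist_force: [-0.1, -0.2, -1.6]
finger_gap: 22.0
```

```bash
python3 -m handwheel '[[0,0,0.0006,0],[0,0,0.0006,0]]'; python3 -m handwheel '[[0,0,0,0],[0,0,0,0],[0,0,0,0],[0,0,0,0],[0,0,0,0]]' 0; python3 -m handwheel '[[0,0,0,0],[0,0,0,0],[0,0,0,0],[0,0,0,0],[0,0,0,0]]'
```

```text
clock: 12.92
eef_pos: [546.5, -367.8, 57.8]
eef_rot: [-3.135, 0.001, 0.514]
wrist_force: [-1.8, 1.7, 5.2]
finger_gap: 21.9
clock: 13.55
eef_pos: [546.5, -367.8, 57.8]
eef_rot: [-3.135, 0.001, 0.514]
wrist_force: [-1.2, 0.0, 0.6]
finger_gap: 68.7
clock: 14.18
eef_pos: [546.5, -367.8, 57.8]
eef_rot: [-3.135, 0.001, 0.514]
wrist_force: [-0.1, -0.6, -0.0]
finger_gap: 93.9
```

Released on contact (5 N). I'll retract upward, then take the final look.

```bash
python3 -m handwheel '[[0,0,-0.02,0],[0,0,-0.06,0],[0,0,-0.12,0],[0,0,-0.17,0],[0,0,-0.22,0]]'; python3 -m handwheel '[[-0.05,0,0,0],[-0.1,0,0,0],[-0.1,0,0,0]]'
python3 - <<'E'
from h import *
import cv2
s=cams.camera('side')[...,::-1];w=cams.camera('wrist')[...,::-1]
r=cv2.imread('pics/w3.png')[105:235,100:350]
r=cv2.convertScaleAbs(r,alpha=1.6,beta=10)
a=cv2.resize(np.ascontiguousarray(s[160:275,270:400]),(390,280),interpolation=cv2.INTER_CUBIC);b=cv2.resize(np.ascontiguousarray(w),(410,280))
c=cv2.resize(r,(600,300),interpolation=cv2.INTER_CUBIC);c=np.hstack([c,np.zeros((300,200,3),np.uint8)])
cv2.imwrite('pics/f.png',np.vstack([np.hstack([a,b]),c]))
E
```

```text
clock: 14.8
eef_pos: [547.1, -368.7, 281.4]
eef_rot: [-3.137, -0.0, 0.514]
wrist_force: [0.7, 0.8, 0.5]
finger_gap: 94.1
clock: 15.18
eef_pos: [457.7, -419.3, 283.6]
eef_rot: [-3.139, -0.0, 0.51]
wrist_force: [-0.7, -0.3, -1.3]
finger_gap: 94.3
```

View pics/f.png

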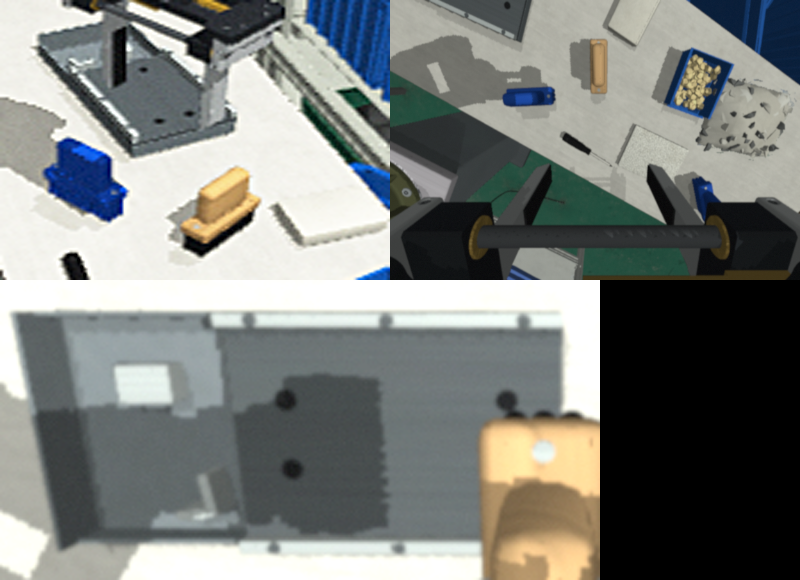

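The final view shows the brush upright on its bristles on the bench at (220,215). The block (145,383) and the angle (215,492) are both in the tray, and the bed is empty.

```bash
python3 -c "
from cell import manip;print(manip.sign_off())"
```

```text
the job is handed in; nothing more can be done
None
```

The job is done and handed in at about 15 s on the robot clock; no verdict is reported at hand-in. I gripped the wooden brush by its handle and swept both offcuts off the bed's open end into the tray in one pass. I then stood the brush back on its bristles where it had been, let go and backed the arm away.

- **Offcuts:** after the sweep the bed was empty. The block lay flat in the tray. The angle lay inside the tray close to the bed edge, at about x 104–125 and y 30–52 mm in the bed's frame. I didn't measure its height, so I can't rule out that it leans on the edge.
- **Brush:** the last pictures show it upright on the bench, clear of the bed and tray. The only force I saw when setting it down was about 5 N.
- **Forces:** the readings at the end of each move stayed within about 6 N. I did not see the peaks during moves.

No check failed or disagreed. All 12 allowed picture views were used.

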